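Match the weights to the sprung rests

ROBOT

A 7-joint arm with a two-finger parallel gripper is mounted at the origin on the work surface. World frame = base frame: x ahead of the robot, y to its left, z up, the work surface at z = 0. Lengths are in m, angles in rad, forces in N, time in s.
With the tool pointing down it reaches from about 0.35 to 0.9 m from the base axis. Payload 8.1 kg.
Tool frame: the origin (TCP) lies on the centre line of the jaws, within the pads' length; the fingertips stand 14 mm ahead of it and the grasp point (between the pads) lies 5 mm behind it; z points along the fingers, y is the direction in which the jaws open and shut (so a half turn about z gives the same grasp; the last joint's range is limited). The gripper opens to 92 mm and grips with 3 to 60 N. Pads are 19 mm wide; open, the fingers measure 130 mm over their backs; the gripper's body (75 mm by 190 mm) begins 47 mm behind the grasp point.
Start: joints at [1.165, 0.434, 0.025, 1.573, -0.012, 1.134, -0.075], TCP at [0.186, -0.597, 0.241] pointing down, gripper open.
Joint ranges: [-2.62, 2.62], [-0.44, 2.09], [-1.27, 1.32], [0.08, 2.57], [-1.32, 4.46], [0.12, 2], [-2.74, 2.74]. Speed limits (rad/s): [2.22, 2.22, 3.01, 3.01, 3.14, 3.14, 3.14].

INTERFACE

Orientations are given as a rotation vector (axis times angle).
In Python, from cell import observe, eyes, arm gives the robot as it stands.
- The arm moves only by the tool step_arm, never from a script. Its argument "series" is a list that holds one entry, the list of rows, each a list of 5 numbers: the finger opening in m, from 0 to 0.0918, then the shift along the world's x, y, z in m, then the turn about the world's z in degrees. In form: [[[hand, dx, dy, dz, spin], ...]]. A call has 1 to 20 rows; each row is the pose to reach, as a shift and turn from the pose measured when the call began; what a row does not reach only later rows make up. A row lasts 1/12 s, in which the tool goes at most 41.7 mm and 7.16 degrees, less where a joint would pass 70% of its speed; a pose out of reach is approached as far as the arm can. A call with a gripper value outside its range is refused whole. The fingers move at their own pace and stop on an object; "squeeze" is the grip in N (left out, the last holds). Time passes only in rows, so rows that repeat a pose let the fingers close. It gives the time, the measured TCP pose, the force and the opening at its end, in the units of the state.
- observe(): the state, without advancing time (a new reading comes with each control period).
- eyes.get_image(name): name is "scene" or "top" or "wrist"; returns (picture, depth): 384x512x3 uint8, red, green, blue; 384x512 float32, m along the optical axis (not along the pixel's ray), 0 where there is no reading.
- eyes.camera_params(name): a dict with "intrinsics" (3x3 intrinsics, pixels), "position" and "attitude" of the camera in the world. Camera axes: x right, y down, z forward; pixel columns grow to the right and rows downward; lengths in m; the calibration is good to about 2 mm. A picture is of the moment at which its call begins: read the wrist's pose just before it. camera_params takes no time and is no camera call; for the wrist camera it gives the pose at the moment of the call.
- arm.sign_off(): hands the job in, once; it reports no verdict.
The state is a dict: "clock": time; "joints": joint angles; "dq": joint speeds; "joint_efforts": joint torques, N m; "position": TCP position; "ee_rot": TCP orientation; "force": force on the tool from outside, world axes, zero at the start; "ft_torque": the same for the moment, N m; "width": opening from 0.0 (shut) to 1.0 (fully open).
Only numpy, scipy, OpenCV 4.12 (cv2) and the standard library are available. Lean on these libraries where they do the work, as an engineer would, in place of code of your own. Each camera call takes 0.05 s, during which the arm holds its last target.

TASK

The springs of the three sprung rests have been mixed up. Press each round pad down with the same push of about 5 N and note how far it sinks; then stand the large weight upright and centred on the rest that sinks least, the small weight on the one that sinks furthest and the middle weight on the third, so that all three pads settle level. Let go of the weights and leave everything else where it stands.

Things in the scene. Friction and masses are not known exactly. Their poses are not given: they have to be found in the camera images.
- rest_1: Sprung rest, three alike to the eye: a fixed steel holder 72 mm across and 44 mm high with a round flat pale wooden pad (64 mm across, 10 mm thick) on an upright plunger; pad top 80 mm above the table when out, sinks up to 24 mm. Origin at the centre of its foot on the table, under the pad's centre. Weak, middling or strong spring, one of each, mixed up: a 5 N push sinks it about 20, 10 or 5 mm.
- rest_2: Sprung rest, three alike to the eye: a fixed steel holder 72 mm across and 44 mm high with a round flat pale wooden pad (64 mm across, 10 mm thick) on an upright plunger; pad top 80 mm above the table when out, sinks up to 24 mm. Origin at the centre of its foot on the table, under the pad's centre. Weak, middling or strong spring, one of each, mixed up: a 5 N push sinks it about 20, 10 or 5 mm.
- rest_3: Sprung rest, three alike to the eye: a fixed steel holder 72 mm across and 44 mm high with a round flat pale wooden pad (64 mm across, 10 mm thick) on an upright plunger; pad top 80 mm above the table when out, sinks up to 24 mm. Origin at the centre of its foot on the table, under the pad's centre. Weak, middling or strong spring, one of each, mixed up: a 5 N push sinks it about 20, 10 or 5 mm.
- weight_small: Small weight: round iron base 66 mm across and 10 mm thick with an upright wooden stem 24 mm across and 60 mm high on its middle; 70 mm high in all, 280 g. Origin at the centre of its underside. On its proper rest it sinks the pad 10 mm; on a wrong one about 5 mm or less, or about 19 mm or more.
- weight_middle: Middle weight: round iron base 66 mm across and 20 mm thick with an upright wooden stem 24 mm across and 60 mm high on its middle; 80 mm high in all, 500 g. Origin at the centre of its underside. On its proper rest it sinks the pad 10 mm; on a wrong one about 5 mm or less, or about 19 mm or more.
- weight_large: Large weight: round iron base 66 mm across and 36 mm thick with an upright wooden stem 24 mm across and 60 mm high on its middle; 96 mm high in all, 900 g. Origin at the centre of its underside. On its proper rest it sinks the pad 10 mm; on a wrong one about 5 mm or less, or about 19 mm or more.
- jar: White glaze jar, 56 mm across, 78 mm high, a bystander; origin at the centre of its underside.
- bowl: Small terracotta bowl, 80 mm across, 55 mm high, a bystander; origin at the centre of its underside.
- block: Wooden block 60 x 60 x 60 mm, a bystander; origin at the centre of its underside.
- mug: White cup, 76 mm across, 85 mm high, a bystander; origin at the centre of its underside.
There are look-alikes about, which are no part of the job. What is shaped like the weight_large but red is not meant. Leave any pink look-alike of the rest_1 alone.

How it is judged:
By the outcome, as a careful person would: the job done as asked, in the order asked, and still so for the second after the job is handed in, with the robot touching nothing.
It also fails if it takes over 72 s, if anything falls off the work surface, if the arm or the gripper's body presses on something with over 40 N, if the wrist force passes 120 N, or if a joint passes its speed limit or range.

## Working session

There is one attempt and no reset: what is moved stays moved. The work goes in short steps, Python scripts to look and compute and a tool call to move; the robot and the scene stay as the last step left them, time stands still between calls to the robot, and variables do not carry over. Pictures are saved under pics/ and viewed, and the job is handed in when it is done.

Besides the shell and the picture viewer there is one more tool, called after "Emit:" as name(argument=value, ...) on one line, values as JSON. step_arm: Moves the arm, as the interface text tells. Its arguments: {"type":"object","properties":{"series":{"type":"array"},"squeeze":{"type":"number"}},"required":["series"]}

```bash
ls -la; mkdir -p pics
python3 - <<'E'
from cell import observe, eyes, arm
import cv2,numpy as np
s=observe();print(s)
for n in ("scene","top"):
    im,d=eyes.get_image(n); cv2.imwrite(f"pics/{n}0.png",im[:,:,::-1]); np.savez(f"pics/{n}0.npz",im=im,d=d)
    p=eyes.camera_params(n); print(n,p)
print(observe()['clock'])
E
```

```text
total 12
drwxr-xr-x  3 agent agent 4096 Dec  6 07:10 .
drwxr-xr-x 23 root  root  4096 Dec  6 07:10 ..
drwxr-xr-x  2 agent agent 4096 Dec  6 07:10 pics
{'clock': 0.0, 'joints': array([ 1.16537583,  0.43520321,  0.0249942 ,  1.57409015, -0.01159221,
        1.13401629, -0.07508524]), 'dq': array([ 6.69988304e-04,  9.56633867e-04,  2.53566533e-04, -6.03291011e-05,
       -1.02312012e-03, -8.45590688e-04, -7.72429122e-05]), 'joint_efforts': array([ 1.09378521e-03, -6.67838144e+01,  9.86136161e-01, -3.14457321e+01,
       -6.02897652e-02,  4.30510368e-02,  1.27698445e-04]), 'position': array([ 0.18616959, -0.59611331,  0.23996019]), 'ee_rot': array([-3.10416257e+00, -4.73514239e-01,  6.15765346e-04]), 'force': array([-0.24594243, -0.17360386,  0.36252748]), 'ft_torque': array([-0.0491287 , -0.01626403,  0.00644576]), 'width': 1.0026650240005235}
scene {'intrinsics': array([[476.24195076,   0.        , 246.83436461],
       [  0.        , 476.24195076, 183.89701731],
       [  0.        ,   0.        ,   1.        ]]), 'position': array([ 1.13074085, -0.33013414,  1.17232494]), 'attitude': array([-2.25629225, -1.35503562,  0.38145595])}
top {'intrinsics': array([[380.12097928,   0.        , 254.69552088],
       [  0.        , 380.12097928, 186.53429944],
       [  0.        ,   0.        ,   1.        ]]), 'position': array([ 0.3610333 , -0.01655885,  0.9354727 ]), 'attitude': array([-2.19355368,  2.02361535, -0.21429656])}
0.1
```

View pics/scene0.png

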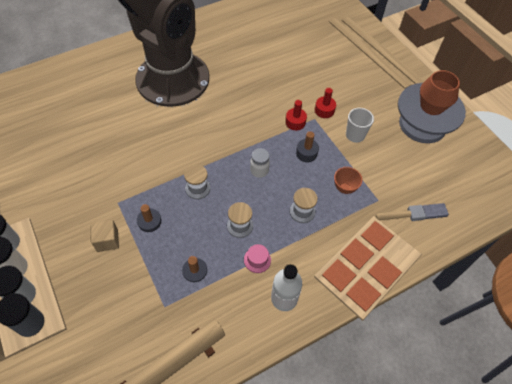

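View pics/top0.png

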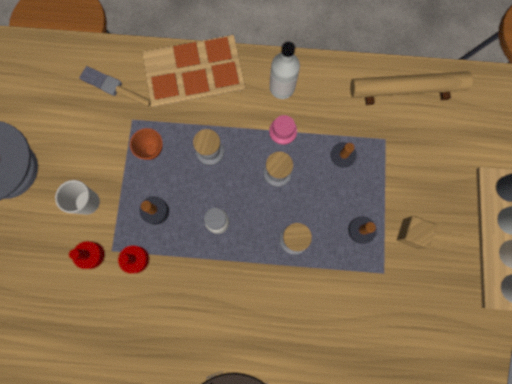

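The top view shows three pads near (207,142), (279,166) and (297,237). The dark weights are at about (154,210), (343,154) and (362,230). The pink look-alike is at (283,130) and the red ones are at (87,255) and (133,259). Next I measure them.

```bash
cat > h.py <<'E'
import numpy as np,cv2
from scipy.spatial.transform import Rotation as R
def P(n,eyes):
    p=eyes.camera_params(n); return p['intrinsics'],np.array(p['position']),R.from_rotvec(p['attitude']).as_matrix()
def cloud(d,K,t,Rm):
    v,u=np.mgrid[:d.shape[0],:d.shape[1]]
    X=np.stack([(u-K[0,2])/K[0,0]*d,(v-K[1,2])/K[1,1]*d,d],-1)
    return X@Rm.T+t
def ray(u,v,z,K,t,Rm):
    r=Rm@np.array([(u-K[0,2])/K[0,0],(v-K[1,2])/K[1,1],1]); return t+r*(z-t[2])/r[2]
def proj(X,K,t,Rm):
    c=Rm.T@(np.array(X)-t); return K[0,0]*c[0]/c[2]+K[0,2],K[1,1]*c[1]/c[2]+K[1,2]
E
python3 - <<'E'
from cell import observe, eyes, arm
from h import *
for n,seeds in (("top",dict(padA=(207,142),padB=(279,166),padC=(297,237),w1=(154,210),w2=(343,154),w3=(362,230),jar=(216,220),bowl=(147,144),red1=(87,255),red2=(133,259),pink=(283,130),mug=(75,197),block=(418,230),bottle=(285,75))),):
    f=np.load(f"pics/{n}0.npz"); d=f['d'];im=f['im'];K,t,Rm=P(n,eyes);C=cloud(d,K,t,Rm)
    print('tcp px',proj([.186,-.597,.24],K,t,Rm))
    tab=np.isfinite(d)&(d>0)&(C[...,2]<.008); print('tablez',np.median(C[tab][:,2]))
    m=((C[...,2]>.006)&(d>0)).astype(np.uint8)
    nl,lab,st,ce=cv2.connectedComponentsWithStats(m)
    for k,(u,v) in seeds.items():
        l=lab[v,u]; pts=C[lab==l]; zz=np.percentile(pts[:,2],[50,90,99])
        b=pts; print(k,l,len(pts),'z',zz.round(3),'x',b[:,0].min().round(3),b[:,0].max().round(3),'y',b[:,1].min().round(3),b[:,1].max().round(3),'at',C[v,u].round(3))
    for k in('padA','padB','padC'):
        u,v=seeds[k]; l=lab[v,u]; q=(lab==l)&(C[...,2]>.072); pts=C[q]; e=cv2.minEnclosingCircle(pts[:,:2].astype(np.float32)); print(k,'top',np.median(pts[:,2]).round(4),'c',pts[:,:2].mean(0).round(4),e)
    for k in('w1','w2','w3'):
        u,v=seeds[k]; l=lab[v,u]; q=(lab==l); z=C[...,2]
        s=C[q&(z>.055)]; print(k,'stem top zmax',s[:,2].max().round(4),'xy', s[s[:,2]>s[:,2].max()-.006][:,:2].mean(0).round(4))
        zb=C[q]; h,e=np.histogram(zb[:,2],bins=np.arange(0,.11,.005)); print(h)
E
```

```text
tcp px (np.float64(589.9232994719356), np.float64(401.0402095764986))
tablez 0.0010671747978794333
padA 70 836 z [0.08  0.082 0.084] x 0.604 0.671 y 0.083 0.151 at [0.637 0.115 0.084]
padB 102 799 z [0.08  0.083 0.085] x 0.563 0.628 y -0.093 -0.022 at [ 0.594 -0.058  0.079]
padC 231 778 z [0.081 0.083 0.085] x 0.399 0.466 y -0.14 -0.073 at [ 0.433 -0.109  0.081]
w1 183 665 z [0.037 0.096 0.099] x 0.442 0.507 y 0.201 0.266 at [0.47  0.224 0.059]
w2 91 517 z [0.012 0.071 0.074] x 0.625 0.69 y -0.254 -0.188 at [ 0.648 -0.214  0.039]
w3 217 622 z [0.022 0.08  0.083] x 0.437 0.502 y -0.304 -0.239 at [ 0.463 -0.261  0.054]
jar 198 499 z [0.078 0.081 0.082] x 0.433 0.495 y 0.052 0.104 at [0.456 0.076 0.08 ]
bowl 68 793 z [0.031 0.056 0.058] x 0.593 0.671 y 0.228 0.316 at [0.643 0.278 0.01 ]
red1 258 783 z [0.037 0.095 0.099] x 0.325 0.389 y 0.342 0.404 at [0.356 0.365 0.051]
red2 267 724 z [0.037 0.096 0.099] x 0.323 0.388 y 0.234 0.298 at [0.355 0.257 0.057]
pink 52 615 z [0.044 0.047 0.049] x 0.673 0.735 y -0.099 -0.029 at [ 0.695 -0.063  0.046]
mug 150 1087 z [0.056 0.085 0.088] x 0.447 
[... 223 characters left out ...]
5]
padA top 0.0811 c [0.6385 0.1174] ((0.6393119692802429, 0.1175539568066597), 0.03217187151312828)
padB top 0.0812 c [ 0.5967 -0.0573] ((0.5976433157920837, -0.05759759247303009), 0.03210606426000595)
padC top 0.0813 c [ 0.4337 -0.1084] ((0.43397417664527893, -0.10876975953578949), 0.031955622136592865)
w1 stem top zmax 0.1011 xy [0.4745 0.2336]
[  0  15  14   9  15  16  52 373  23   4   7   7   6   6  11   2  10   8
   6  79   2]
w2 stem top zmax 0.0741 xy [ 0.6562 -0.2205]
[  0  69 296   9   8   6   7   8   5  11   6   8   7  16  61   0   0   0
   0   0   0]
w3 stem top zmax 0.0851 xy [ 0.4692 -0.2709]
[  0  15  13 100 334   9   6   8   5   8   5   6   6   8   7  18  73   1
   0   0   0]
```

Run:
```python
import cv2
a=cv2.imread('pics/top0.png')[100:290,60:460]; cv2.imwrite('pics/top0z.png',cv2.resize(a,None,fx=2,fy=2,interpolation=cv2.INTER_CUBIC))
```

```text
(no output)
```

View pics/top0z.png

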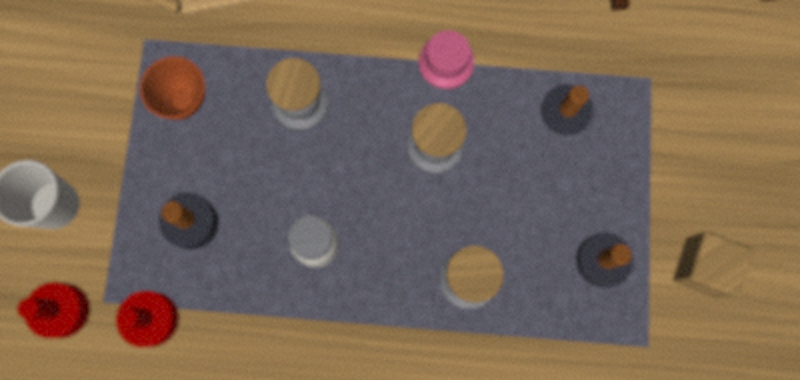

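Run:
```python
from cell import observe, eyes, arm
from h import *
f=np.load("pics/scene0.npz"); d=f['d'];K,t,Rm=P("scene",eyes);C=cloud(d,K,t,Rm)
z=C[...,2]
m=((z>.008)&(d>0)).astype(np.uint8)
nl,lab,st,ce=cv2.connectedComponentsWithStats(m)
for k,c,zt in (('A',(.639,.1175),.08),('B',(.5975,-.0575),.08),('C',(.434,-.109),.08)):
    q=(np.hypot(C[...,0]-c[0],C[...,1]-c[1])<.045)&(z>.073)&(d>0); p=C[q]
    print(k,q.sum(),np.median(p[:,2]).round(4),cv2.minEnclosingCircle(p[:,:2].astype(np.float32)),p[:,:2].mean(0).round(4))
for k,c,zt in (('L',(.4745,.2336),.096),('S',(.6565,-.221),.07),('M',(.4695,-.2715),.08)):
    q=(np.hypot(C[...,0]-c[0],C[...,1]-c[1])<.045)&(d>0); p=C[q&(z>zt-.006)]
    b=C[q&(z<zt-.06+.005)&(z>zt-.065)]
    print(k,p[:,2].max().round(4),p[:,:2].mean(0).round(4),'base',b[:,:2].min(0).round(3),b[:,:2].max(0).round(3),cv2.minEnclosingCircle(b[:,:2].astype(np.float32)))
f=np.load("pics/top0.npz"); d=f['d'];K,t,Rm=P("top",eyes);C=cloud(d,K,t,Rm);z=C[...,2]
for k,c,zt in (('L',(.4745,.2336),.096),('S',(.6565,-.221),.07),('M',(.4695,-.2715),.08)):
    q=(np.hypot(C[...,0]-c[0],C[...,1]-c[1])<.045)&(d>0)
    b=C[q&(z<zt-.06+.005)&(z>zt-.065)]
    print('top',k,'base',cv2.minEnclosingCircle(b[:,:2].astype(np.float32)))
```

```text
A 406 0.0797 ((0.6397315263748169, 0.11682358384132385), 0.03257617726922035) [0.6402 0.1154]
B 430 0.0798 ((0.5977756977081299, -0.05874892696738243), 0.03259972482919693) [ 0.5988 -0.0593]
C 379 0.0803 ((0.4324225187301636, -0.10984937101602554), 0.033897608518600464) [ 0.435  -0.1107]
L 0.1003 [0.4754 0.2319] base [0.44  0.199] [0.506 0.267] ((0.47348344326019287, 0.23278142511844635), 0.03442614898085594)
S 0.0745 [ 0.6577 -0.2231] base [ 0.618 -0.259] [ 0.698 -0.176] ((0.6564884781837463, -0.22016483545303345), 0.04408302530646324)
M 0.0851 [ 0.4701 -0.2732] base [ 0.436 -0.305] [ 0.502 -0.24 ] ((0.4683955907821655, -0.2737913131713867), 0.03494039177894592)
top L base ((0.4744309186935425, 0.2344338595867157), 0.033195242285728455)
top S base ((0.6604622006416321, -0.21628215909004211), 0.041257500648498535)
top M base ((0.4687839448451996, -0.2714974582195282), 0.03303694725036621)
```

Emit:
step_arm(series=[[[0.0,0.2485,0.4865,-0.02,0],[0.0,0.2485,0.4865,-0.02,0],[0.0,0.2485,0.4865,-0.02,0],[0.0,0.2485,0.4865,-0.02,0],[0.0,0.2485,0.4865,-0.02,0],[0.0,0.2485,0.4865,-0.02,0],[0.0,0.2485,0.4865,-0.02,0],[0.0,0.2485,0.4865,-0.02,0],[0.0,0.2485,0.4865,-0.02,0],[0.0,0.2485,0.4865,-0.02,0],[0.0,0.2485,0.4865,-0.02,0],[0.0,0.2485,0.4865,-0.02,0],[0.0,0.2485,0.4865,-0.02,0],[0.0,0.2485,0.4865,-0.02,0],[0.0,0.2485,0.4865,-0.07,0],[0.0,0.2485,0.4865,-0.1,0],[0.0,0.2485,0.4865,-0.13,0],[0.0,0.2485,0.4865,-0.13,0],[0.0,0.2485,0.4865,-0.13,0]]], squeeze=20)

```text
clock: 1.68
position: [0.4335, -0.1095, 0.1093]
ee_rot: [-3.103, -0.474, 0.006]
force: [-0.1, 0.2, 0.8]
width: 0.003
```

Emit:
step_arm(series=[[[0.0,0.001,0,-0.012,0],[0.0,0.001,0,-0.0165,0],[0.0,0.001,0,-0.0205,0],[0.0,0.001,0,-0.0205,0],[0.0,0.001,0,-0.0205,0],[0.0,0.001,0,-0.0205,0]]])

```text
clock: 2.18
position: [0.4356, -0.1099, 0.09]
ee_rot: [-3.104, -0.474, 0.003]
force: [2.6, -1.1, 4.6]
width: 0.003
```

Emit:
step_arm(series=[[[0.0,0,0,-0.001,0],[0.0,0,0,-0.001,0],[0.0,0,0,-0.001,0]]])

```text
clock: 2.43
position: [0.4357, -0.1099, 0.0892]
ee_rot: [-3.104, -0.474, 0.002]
force: [-0.2, -0.7, 4.4]
width: 0.005
```

Emit:
step_arm(series=[[[0.0,0,0,0.025,0],[0.0,0.035,0.011,0.03,0],[0.0,0.1625,0.0515,0.025,0],[0.0,0.1625,0.0515,0.025,0],[0.0,0.1625,0.0515,0.025,0],[0.0,0.1625,0.0515,0.025,0],[0.0,0.1625,0.0515,0.015,0],[0.0,0.1625,0.0515,0.008,0],[0.0,0.1625,0.0515,0.003,0],[0.0,0.1625,0.0515,0.0,0],[0.0,0.1625,0.0515,0.0,0],[0.0,0.1625,0.0515,0.0,0],[0.0,0.1625,0.0515,0.0,0]]])

```text
clock: 3.52
position: [0.5977, -0.059, 0.0896]
ee_rot: [-3.105, -0.473, 0.002]
force: [-1.1, -0.1, 0.9]
width: 0.005
```

Emit:
step_arm(series=[[[0.0,0,0,-0.005,0],[0.0,0,0,-0.01,0],[0.0,0,0,-0.014,0],[0.0,0,0,-0.014,0],[0.0,0,0,-0.014,0]]])

```text
clock: 3.93
position: [0.5982, -0.059, 0.0756]
ee_rot: [-3.105, -0.473, 0.001]
force: [1.5, 0.1, 4.5]
width: 0.007
```

Emit:
step_arm(series=[[[0.0,0,0,0.038,0],[0.0,0.0415,0.176,0.042,0],[0.0,0.0415,0.176,0.042,0],[0.0,0.0415,0.176,0.038,0],[0.0,0.0415,0.176,0.038,0],[0.0,0.0415,0.176,0.038,0],[0.0,0.0415,0.176,0.028,0],[0.0,0.0415,0.176,0.021,0],[0.0,0.0415,0.176,0.016,0],[0.0,0.0415,0.176,0.012,0],[0.0,0.0415,0.176,0.009,0],[0.0,0.0415,0.176,0.009,0],[0.0,0.0415,0.176,0.009,0],[0.0,0.0415,0.176,0.009,0]]])

```text
clock: 5.1
position: [0.6397, 0.1157, 0.0849]
ee_rot: [-3.106, -0.471, 0.001]
force: [-1.7, -2.0, 5.0]
width: 0.003
```

Emit:
step_arm(series=[[[0.0,0,0,0.04,0],[0.06,-0.02,0.015,0.075,0],[0.06,-0.165,0.117,0.075,0],[0.06,-0.165,0.117,0.075,0],[0.06,-0.165,0.117,0.075,0],[0.06,-0.165,0.117,0.075,0],[0.06,-0.165,0.117,0.075,0],[0.06,-0.165,0.117,0.075,0],[0.06,-0.165,0.117,0.075,0]]], squeeze=40)

```text
clock: 5.85
position: [0.4751, 0.233, 0.1604]
ee_rot: [-3.106, -0.473, -0.001]
force: [0.6, -0.7, -0.5]
width: 0.532
```

Run:
```python
from cell import observe, eyes, arm
from h import *
s=observe();print(s['clock'],s['position'],s['width'],s['joints'].round(2))
K,t,Rm=P("wrist",eyes)
im,d=eyes.get_image("wrist"); cv2.imwrite("pics/w1.png",im[:,:,::-1]); C=cloud(d,K,t,Rm);z=C[...,2]
q=(np.hypot(C[...,0]-.4747,C[...,1]-.2328)<.045)&(d>0)
p=C[q&(z>.088)]; print(len(p)); 
if len(p): print(p.mean(0),cv2.minEnclosingCircle(p[:,:2].astype(np.float32)))
b=C[q&(z<.041)&(z>.031)]; 
if len(b): print(len(b),cv2.minEnclosingCircle(b[:,:2].astype(np.float32)))
```

```text
5.85 [0.47506327 0.23302804 0.16038156] 0.5316716379569894 [-0.31  0.39 -0.33  1.89  0.16  0.89 -1.98]
35899
[0.49673752 0.23984607 0.23750724] ((0.48081135749816895, 0.23294255137443542), 0.04462984576821327)
2270 ((0.4743651747703552, 0.2355962097644806), 0.03292394429445267)
```

View pics/w1.png

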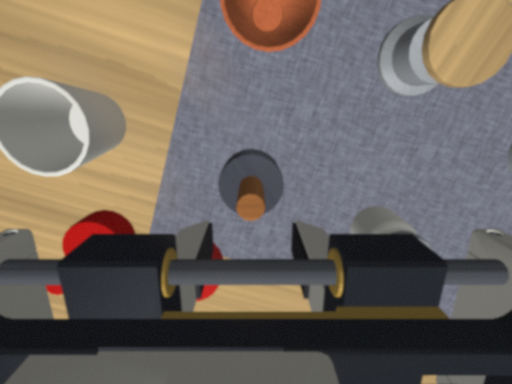

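The wrist view shows the large weight's stem top at (250,205), centred between the fingers. The red look-alike is behind it and clear of the jaws.

Emit:
step_arm(series=[[[0.06,-0.0005,0.0005,-0.035,0],[0.06,-0.0005,0.0005,-0.065,0],[0.06,-0.0005,0.0005,-0.088,0],[0.06,-0.0005,0.0005,-0.088,0],[0.06,-0.0005,0.0005,-0.088,0],[0.015,-0.0005,0.0005,-0.088,0],[0.015,-0.0005,0.0005,-0.088,0],[0.015,-0.0005,0.0005,-0.088,0],[0.015,-0.0005,0.0005,-0.088,0],[0.015,-0.0005,0.0005,-0.088,0]]], squeeze=40)

```text
clock: 6.73
position: [0.4759, 0.2328, 0.073]
ee_rot: [-3.106, -0.47, -0.003]
force: [0.0, 0.2, 0.6]
width: 0.344
```

Emit:
step_arm(series=[[[0.015,0,0,0,0],[0.015,0,0,0,0],[0.015,0,0,0,0]]])

```text
clock: 6.98
position: [0.4758, 0.2336, 0.0733]
ee_rot: [-3.105, -0.471, -0.004]
force: [-1.2, 2.7, 2.7]
width: 0.259
```

Emit:
step_arm(series=[[[0.015,0,0,0.02,0],[0.015,0,0,0.05,0],[0.015,0,0,0.085,0],[0.015,0,-0.01,0.115,0],[0.015,-0.004,-0.04,0.125,0],[0.015,-0.008,-0.075,0.125,0],[0.015,-0.012,-0.11,0.125,0],[0.015,-0.016,-0.145,0.125,0],[0.015,-0.02,-0.18,0.125,0],[0.015,-0.024,-0.215,0.125,0],[0.015,-0.028,-0.25,0.125,0],[0.015,-0.033,-0.285,0.125,0],[0.015,-0.037,-0.315,0.125,0],[0.015,-0.0405,-0.335,0.125,0],[0.015,-0.0405,-0.343,0.125,0],[0.015,-0.0405,-0.343,0.115,0],[0.015,-0.0405,-0.343,0.1,0],[0.015,-0.0405,-0.343,0.1,0],[0.015,-0.0405,-0.343,0.1,0]]])

```text
clock: 8.57
position: [0.4338, -0.109, 0.1723]
ee_rot: [-3.104, -0.471, 0.002]
force: [-0.0, 1.0, -8.3]
width: 0.251
```

```bash
cat > look.py <<'E'
import sys
from cell import observe, eyes, arm
from h import *
def look(tag,cx,cy,zb,names=("top","scene")):
    # zb: height of weight base top
    s=observe();print(s['clock'],s['position'].round(4),s['force'].round(1),s['width'])
    for n in names:
        K,t,Rm=P(n,eyes); im,d=eyes.get_image(n); cv2.imwrite(f"pics/{tag}_{n}.png",im[:,:,::-1]); np.savez(f"pics/{tag}_{n}.npz",im=im,d=d)
        u,v=proj([cx,cy,.1],K,t,Rm);u,v=int(u),int(v)
        y0=max(0,v-60);x0=max(0,u-80)
        cv2.imwrite(f"pics/{tag}_{n}z.png",cv2.resize(im[y0:y0+120,x0:x0+160,::-1],None,fx=4,fy=4,interpolation=cv2.INTER_CUBIC))
        C=cloud(d,K,t,Rm);z=C[...,2];q=(np.hypot(C[...,0]-cx,C[...,1]-cy)<.045)&(d>0)
        h,e=np.histogram(z[q],bins=np.arange(0,.26,.005)); print(n,[(round(float(a),3),int(b)) for a,b in zip(e,h) if b>5])
        b=C[q&(abs(z-zb)<.006)]
        if len(b): print(' base top: z',np.median(b[:,2]).round(4),cv2.minEnclosingCircle(b[:,:2].astype(np.float32)))
E
python3 -c "
from look import *
look('c1',.4345,-.1097,.136)"
```

```text
8.5667 [ 0.4338 -0.109   0.1723] [-0.   1.  -8.3] 0.2512789738276489
top [(0.0, 27)]
scene [(0.0, 142), (0.005, 66), (0.01, 80), (0.015, 33), (0.02, 14), (0.025, 23), (0.03, 14), (0.035, 15), (0.04, 51), (0.045, 29), (0.07, 17), (0.075, 49), (0.08, 59), (0.1, 14), (0.105, 23), (0.11, 30), (0.115, 24), (0.12, 20), (0.125, 28), (0.13, 109), (0.135, 153), (0.14, 16), (0.145, 7), (0.15, 7), (0.155, 7), (0.16, 13), (0.165, 20), (0.17, 21), (0.175, 20), (0.18, 25), (0.185, 19), (0.19, 10), (0.195, 10), (0.2, 6), (0.225, 6), (0.23, 21), (0.235, 27), (0.24, 54), (0.245, 127), (0.25, 67)]
 base top: z 0.1359 ((0.4339637756347656, -0.10995485633611679), 0.03320132941007614)
```

```bash
python3 -c "
import cv2,numpy as np
cv2.imwrite('pics/c1b.png',np.vstack([cv2.resize(cv2.imread('pics/c1_%sz.png'%n),(400,300)) for n in ('top','scene')]))"
```

```text
(no output)
```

View pics/c1b.png

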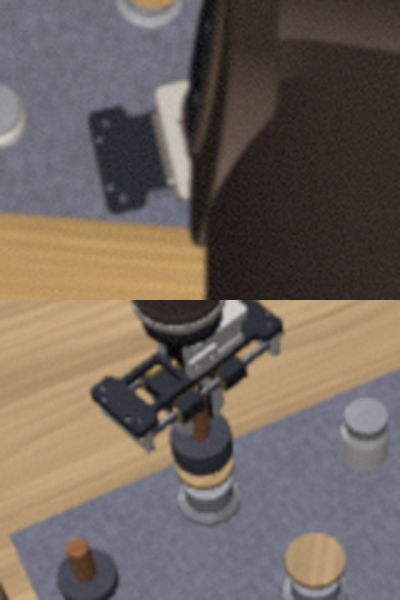

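The scene view shows the large weight upright and centred over the pad: base centre (0.434, -0.110) against the pad at about (0.434, -0.110). The top view is hidden by the arm. Lowering now.

Emit:
step_arm(series=[[[0.015,0.0005,-0.0005,-0.01,0],[0.015,0.0005,-0.0005,-0.018,0],[0.015,0.0005,-0.0005,-0.022,0],[0.015,0.0005,-0.0005,-0.026,0],[0.015,0.0005,-0.0005,-0.0285,0],[0.015,0.0005,-0.0005,-0.0285,0],[0.015,0.0005,-0.0005,-0.0285,0]]])

```text
clock: 9.25
position: [0.4359, -0.1095, 0.1452]
ee_rot: [-3.105, -0.472, -0.003]
force: [-1.0, 1.1, -0.6]
width: 0.258
```

Emit:
step_arm(series=[[[0.05,0,0,0,0],[0.05,0,0,0,0],[0.05,0,0,0,0],[0.05,0,0,0,0],[0.05,0,0,0,0],[0.05,0,0,0.02,0],[0.05,0,0,0.06,0],[0.05,0,0,0.07,0],[0.055,0.0338,-0.163,0.05,0],[0.055,0.0338,-0.163,0.05,0],[0.055,0.0338,-0.163,0.03,0],[0.055,0.0338,-0.163,0.02,0],[0.055,0.0338,-0.163,0.01,0],[0.055,0.0338,-0.163,0.0,0],[0.055,0.0338,-0.163,0.0,0]]])

```text
clock: 10.5
position: [0.4683, -0.272, 0.143]
ee_rot: [-3.102, -0.47, 0.002]
force: [-0.5, 0.9, -0.1]
width: 0.6
```

```bash
python3 -c "
from look import *
look('m1',.4697,-.2724,.02)
K,t,Rm=P('wrist',eyes); im,d=eyes.get_image('wrist'); cv2.imwrite('pics/m1w.png',im[:,:,::-1]); C=cloud(d,K,t,Rm);z=C[...,2]
q=(np.hypot(C[...,0]-.4697,C[...,1]+.2724)<.045)&(d>0)&(abs(z-.021)<.006);b=C[q];print('wrist',len(b),cv2.minEnclosingCircle(b[:,:2].astype(np.float32)))
for n in ('top','scene'):
    K,t,Rm=P(n,eyes);d=np.load(f'pics/m1_{n}.npz')['d'];C=cloud(d,K,t,Rm);z=C[...,2]
    q=(np.hypot(C[...,0]-.4345,C[...,1]+.1097)<.045)&(d>0)
    b=C[q&(abs(z-.107)<.006)]; p=C[q&(z>.156)&(z<.172)]
    print(n,len(b),np.median(b[:,2]) if len(b) else 0,cv2.minEnclosingCircle(b[:,:2].astype(np.float32)) if len(b) else 0,'stem',p.mean(0) if len(p) else 0)
a=cv2.resize(cv2.imread('pics/m1_scene.png'),(400,300));b=cv2.resize(cv2.imread('pics/m1w.png'),(400,300));cv2.imwrite('pics/m1b.png',np.hstack([a,b]))
"
```

```text
10.5 [ 0.4683 -0.272   0.143 ] [-0.5  0.9 -0.1] 0.6003452556690233
top [(0.0, 55), (0.21, 7), (0.215, 7), (0.22, 6)]
scene [(0.0, 181), (0.005, 44), (0.01, 22), (0.015, 128), (0.02, 168), (0.025, 20), (0.035, 9), (0.04, 8), (0.045, 8), (0.05, 10), (0.055, 10), (0.06, 7), (0.065, 9), (0.07, 10), (0.075, 29), (0.08, 31), (0.13, 7), (0.135, 16), (0.14, 8), (0.145, 17), (0.15, 17), (0.155, 12), (0.16, 10), (0.165, 7), (0.205, 11), (0.21, 67), (0.215, 54), (0.22, 79), (0.225, 14), (0.23, 45), (0.235, 106), (0.24, 71), (0.245, 39), (0.25, 35)]
 base top: z 0.0205 ((0.46819695830345154, -0.27408701181411743), 0.03481724113225937)
wrist 2257 ((0.4689994752407074, -0.27095845341682434), 0.032799940556287766)
top 574 0.1072423024171355 ((0.43499916791915894, -0.10886973887681961), 0.03293192759156227) stem [ 0.4346345  -0.10806174  0.16679104]
scene 298 0.1063517633420834 ((0.43546485900878906, -0.11185314506292343), 0.035525526851415634) stem [ 0.4364137  -0.11094593  0.16470877]
```

View pics/m1b.png

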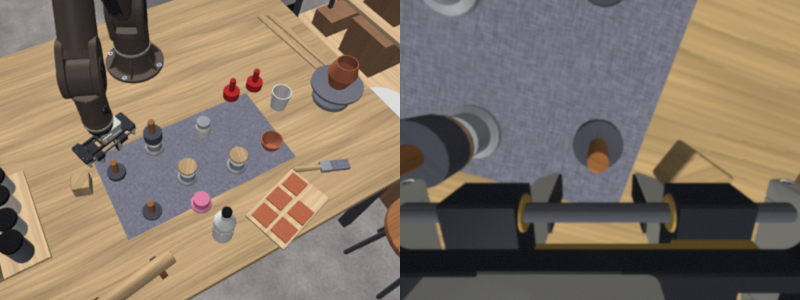

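The large weight sits upright with its underside at about 0.071 m, so its pad has sunk about 10 mm, and it is within about 1 mm of centre. In the wrist view the middle weight's stem is centred between the fingers. Next I lower, grip, and lift.

Emit:
step_arm(series=[[[0.055,0.001,0,-0.035,0],[0.055,0.001,0,-0.065,0],[0.055,0.001,0,-0.087,0],[0.055,0.001,0,-0.087,0],[0.055,0.001,0,-0.087,0],[0.015,0.001,0,-0.087,0],[0.015,0.001,0,-0.087,0],[0.015,0.001,0,-0.087,0],[0.015,0.001,0,-0.087,0],[0.015,0.001,0,-0.087,0],[0.015,0.001,0,-0.087,0],[0.015,0.001,0,-0.087,0],[0.015,0.001,0,-0.087,0]]], squeeze=30)

```text
clock: 11.73
position: [0.4715, -0.2713, 0.0596]
ee_rot: [-3.104, -0.475, -0.005]
force: [-0.3, 0.1, 7.3]
width: 0.253
```

```bash
python3 -c "
from look import *
look('m2',.46,-.2,.02,('scene',))
K,t,Rm=P('wrist',eyes); im,d=eyes.get_image('wrist'); cv2.imwrite('pics/m2w.png',im[:,:,::-1])
a=cv2.resize(cv2.imread('pics/m2_scenez.png'),(400,300));b=cv2.resize(cv2.imread('pics/m2w.png'),(400,300));cv2.imwrite('pics/m2b.png',np.hstack([a,b]))
print(observe()['force'],observe()['position'])
"
```

```text
11.7333 [ 0.4715 -0.2713  0.0596] [-0.3  0.1  7.3] 0.2534922318546611
scene [(0.0, 399), (0.005, 41), (0.115, 7), (0.12, 11), (0.125, 37), (0.13, 25), (0.135, 18), (0.14, 16), (0.145, 24), (0.15, 154), (0.155, 147), (0.16, 12), (0.165, 10), (0.17, 10), (0.205, 11), (0.21, 67)]
 base top: z 0.0209 ((0.4653142988681793, -0.24253365397453308), 0.010084811598062515)
[-1.2404618   1.16845546  6.65516007] [ 0.47152037 -0.27136213  0.05958117]
```

View pics/m2b.png

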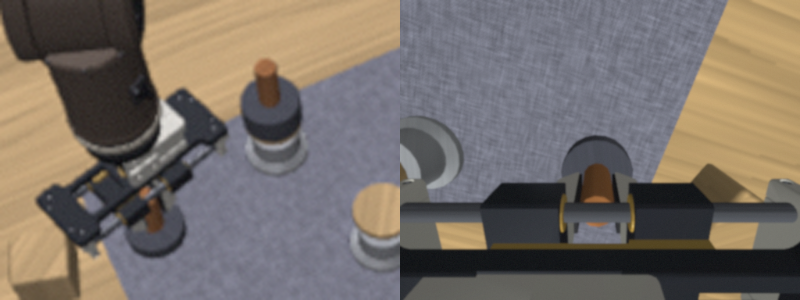

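The weight is held (opening 23 mm) and nothing is visibly touching the block or the large weight. I lift and check the load.

Emit:
step_arm(series=[[[0.015,0,0,0.015,0],[0.015,0,0,0.04,0],[0.015,0,0,0.07,0],[0.015,0,0,0.095,0],[0.015,0,0,0.11,0],[0.015,0,0,0.11,0]]])

```text
clock: 12.33
position: [0.4729, -0.272, 0.1724]
ee_rot: [3.104, 0.474, 0.011]
force: [0.0, 0.0, -5.4]
width: 0.254
```

```bash
python3 -c "
from look import *
look('m3',.4715,-.2713,.131)
K,t,Rm=P('wrist',eyes); im,d=eyes.get_image('wrist'); cv2.imwrite('pics/m3w.png',im[:,:,::-1])
a=cv2.resize(cv2.imread('pics/m3_scenez.png'),(400,300));b=cv2.resize(cv2.imread('pics/m3w.png'),(400,300));cv2.imwrite('pics/m3b.png',np.hstack([a,b]))
"
```

```text
12.3333 [ 0.4729 -0.272   0.1724] [ 0.   0.  -5.4] 0.2537439836990288
top [(0.0, 176), (0.005, 8), (0.245, 39), (0.25, 8)]
 base top: z 0.1296 ((0.43817031383514404, -0.2703758478164673), 0.0013839395251125097)
scene [(0.0, 456), (0.005, 37), (0.11, 11), (0.115, 26), (0.12, 28), (0.125, 91), (0.13, 188), (0.135, 19), (0.14, 7), (0.145, 10), (0.15, 11), (0.155, 10), (0.16, 18), (0.165, 23), (0.17, 17), (0.175, 26), (0.18, 21), (0.185, 24), (0.19, 20), (0.195, 6), (0.2, 7), (0.225, 13), (0.23, 19), (0.235, 43), (0.24, 68), (0.245, 161), (0.25, 33)]
 base top: z 0.1313 ((0.4698018729686737, -0.2727206349372864), 0.0337446965277195)
```

View pics/m3b.png

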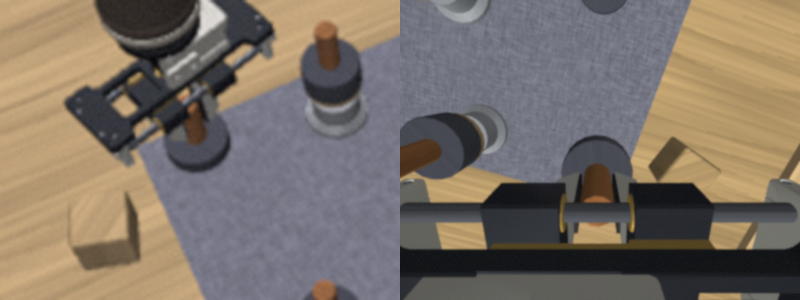

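Emit:
step_arm(series=[[[0.015,0.006,0.014,0.005,0],[0.015,0.018,0.041,0.008,0],[0.015,0.033,0.075,0.01,0],[0.015,0.048,0.11,0.01,0],[0.015,0.063,0.145,0.01,0],[0.015,0.078,0.18,0.01,0],[0.015,0.093,0.214,0.01,0],[0.015,0.108,0.248,0.01,0],[0.015,0.123,0.282,0.01,0],[0.015,0.138,0.316,0.01,0],[0.015,0.152,0.35,0.008,0],[0.015,0.162,0.373,0.004,0],[0.015,0.168,0.387,0,0],[0.015,0.169,0.389,-0.008,0],[0.015,0.169,0.389,-0.016,0],[0.015,0.169,0.389,-0.02,0],[0.015,0.169,0.389,-0.02,0],[0.015,0.169,0.389,-0.02,0]]])

```text
clock: 13.98
position: [0.639, 0.116, 0.1475]
ee_rot: [-3.105, -0.471, 0.0]
force: [0.5, 0.9, -5.2]
width: 0.253
```

```bash
python3 -c "
from look import *
look('a1',.6397,.117,.112)
a=cv2.resize(cv2.imread('pics/a1_scenez.png'),(400,300));b=cv2.resize(cv2.imread('pics/a1_topz.png'),(400,300));cv2.imwrite('pics/a1b.png',np.hstack([a,b]))
"
```

```text
13.9833 [0.639  0.116  0.1475] [ 0.5  0.9 -5.2] 0.2525500421078253
top []
scene [(0.0, 131), (0.005, 72), (0.01, 83), (0.015, 28), (0.02, 17), (0.025, 10), (0.03, 18), (0.035, 17), (0.04, 61), (0.045, 16), (0.07, 15), (0.075, 40), (0.08, 20), (0.09, 12), (0.095, 20), (0.1, 24), (0.105, 120), (0.11, 41), (0.2, 7), (0.205, 18), (0.21, 20), (0.215, 46), (0.22, 188), (0.225, 29), (0.23, 28), (0.235, 57), (0.24, 105), (0.245, 50), (0.25, 33)]
 base top: z 0.1086 ((0.6459540128707886, 0.11678412556648254), 0.030254067853093147)
```

View pics/a1b.png

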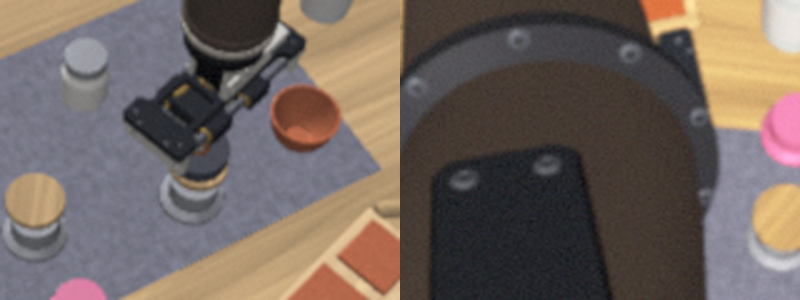

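```bash
cat > wall.py <<'E'
from h import *
from scipy.optimize import least_squares
def wall(d,K,t,Rm,c,zl,zh,r):
    C=cloud(d,K,t,Rm);z=C[...,2];h=np.hypot(C[...,0]-c[0],C[...,1]-c[1])
    p=C[(h<.042)&(h>.024)&(z>zl)&(z<zh)&(d>0)]
    if len(p)<6: return len(p),None
    s=least_squares(lambda q:np.hypot(p[:,0]-q[0],p[:,1]-q[1])-r,c,loss='soft_l1',f_scale=.001)
    return len(p),s.x.round(4),np.abs(s.fun).mean().round(5)
E
python3 -c "
from wall import *; from cell import eyes
K,t,Rm=P('scene',eyes)
d=np.load('pics/a1_scene.npz')['d']; d0=np.load('pics/scene0.npz')['d'];dc=np.load('pics/c1_scene.npz')['d'];dm=np.load('pics/m3_scene.npz')['d']
print('A weight',wall(d,K,t,Rm,(.64,.117),.091,.104,.033),'pad',wall(d,K,t,Rm,(.64,.117),.071,.078,.032),'pad0',wall(d0,K,t,Rm,(.64,.117),.071,.078,.032), 'holder',wall(d0,K,t,Rm,(.64,.117),.005,.04,.036))
print('held m3',wall(dm,K,t,Rm,(.4715,-.272),.115,.126,.033))
print('C',wall(dc,K,t,Rm,(.4345,-.11),.103,.13,.033),wall(d0,K,t,Rm,(.4345,-.11),.071,.078,.032))
print('M0',wall(d0,K,t,Rm,(.4695,-.272),.004,.016,.033))
dm1=np.load('pics/m1_scene.npz')['d']
print('C placed',wall(dm1,K,t,Rm,(.4345,-.11),.075,.1,.033),'pad',wall(dm1,K,t,Rm,(.4345,-.11),.061,.069,.032))
"
```

```text
A weight (48, array([0.6352, 0.115 ]), np.float64(0.00085)) pad (33, array([0.6369, 0.1174]), np.float64(0.00128)) pad0 (59, array([0.6392, 0.1174]), np.float64(0.0027)) holder (240, array([0.6325, 0.1225]), np.float64(0.00336))
held m3 (59, array([ 0.4677, -0.2727]), np.float64(0.00094))
C (131, array([ 0.432 , -0.1095]), np.float64(0.00098)) (41, array([ 0.4322, -0.1092]), np.float64(0.00224))
M0 (74, array([ 0.4674, -0.2726]), np.float64(0.00215))
C placed (122, array([ 0.433 , -0.1098]), np.float64(0.0009)) pad (23, array([ 0.4325, -0.1096]), np.float64(0.00102))
```

The wall fit puts the weight about 2 mm short of the pad centre in x and y, so I correct for that while lowering.

Emit:
step_arm(series=[[[0.015,0.0025,0.0018,0,0],[0.015,0.0025,0.0018,0,0],[0.015,0.0025,0.0018,-0.005,0],[0.015,0.0025,0.0018,-0.009,0],[0.015,0.0025,0.0018,-0.013,0],[0.015,0.0025,0.0018,-0.017,0],[0.015,0.0025,0.0018,-0.017,0],[0.015,0.0025,0.0018,-0.017,0]]])

```text
clock: 14.75
position: [0.6423, 0.1187, 0.1315]
ee_rot: [-3.104, -0.472, -0.003]
force: [-0.8, -0.5, -1.3]
width: 0.249
```

Emit:
step_arm(series=[[[0.05,0,0,0,0],[0.05,0,0,0,0],[0.05,0,0,0,0],[0.05,0,0,0,0],[0.05,0,0,0,0],[0.05,0,0,0.025,0],[0.05,0,0,0.06,0],[0.055,0,-0.01,0.065,0],[0.055,0.0147,-0.34,0.05,0],[0.055,0.0147,-0.34,0.05,0],[0.055,0.0147,-0.34,0.04,0],[0.055,0.0147,-0.34,0.03,0],[0.055,0.0147,-0.34,0.02,0],[0.055,0.0147,-0.34,0.01,0],[0.055,0.0147,-0.34,0.0,0],[0.055,0.0147,-0.34,0,0],[0.055,0.0147,-0.34,0.0,0],[0.055,0.0147,-0.34,0.0,0],[0.055,0.0147,-0.34,0.0,0]]])

```text
clock: 16.33
position: [0.6568, -0.2217, 0.1312]
ee_rot: [-3.104, -0.47, -0.003]
force: [0.1, 1.6, 0.6]
width: 0.597
```

```bash
python3 -c "
from look import *; from wall import *
look('s1',.657,-.2217,.01)
K,t,Rm=P('wrist',eyes); im,d=eyes.get_image('wrist'); cv2.imwrite('pics/s1w.png',im[:,:,::-1]); C=cloud(d,K,t,Rm);z=C[...,2]
print(observe()['position'])
for n in ('top','scene'):
    K,t,Rm=P(n,eyes);d=np.load(f'pics/s1_{n}.npz')['d'];C=cloud(d,K,t,Rm);z=C[...,2]
    for k,c,zt in (('C',(.4345,-.1097),.107),('A',(.6397,.117),.09)):
      q=(np.hypot(C[...,0]-c[0],C[...,1]-c[1])<.045)&(d>0)
      b=C[q&(abs(z-zt)<.006)]; p=C[q&(z>zt+.05)&(z<zt+.07)]
      print(n,k,len(b),np.median(b[:,2]) if len(b) else 0,cv2.minEnclosingCircle(b[:,:2].astype(np.float32)) if len(b) else 0,'stem',p.mean(0) if len(p) else 0)
a=cv2.resize(cv2.imread('pics/s1_scene.png'),(400,300));b=cv2.resize(cv2.imread('pics/s1w.png'),(400,300));cv2.imwrite('pics/s1b.png',np.hstack([a,b]))
"
```

```text
16.3333 [ 0.6568 -0.2217  0.1312] [0.1 1.6 0.6] 0.5974843169146795
top [(0.0, 231), (0.005, 79), (0.01, 222), (0.015, 7), (0.02, 7), (0.025, 8), (0.035, 7), (0.05, 7), (0.055, 7), (0.065, 6), (0.07, 8), (0.195, 26), (0.2, 89), (0.205, 29), (0.215, 18), (0.22, 21), (0.225, 45), (0.23, 9), (0.235, 7)]
 base top: z 0.0109 ((0.6550784111022949, -0.22317014634609222), 0.04359782859683037)
scene [(0.0, 226), (0.005, 181), (0.01, 183), (0.015, 13), (0.03, 9), (0.035, 8), (0.04, 8), (0.045, 7), (0.05, 9), (0.06, 8), (0.065, 28), (0.07, 39), (0.12, 6), (0.125, 7), (0.135, 7), (0.14, 8), (0.195, 36), (0.2, 73), (0.205, 97), (0.21, 18), (0.215, 27), (0.22, 61), (0.225, 105), (0.23, 29), (0.235, 31), (0.24, 16), (0.245, 17), (0.25, 9)]
 base top: z 0.0099 ((0.6570330262184143, -0.2216806262731552), 0.04398317635059357)
[ 0.65776604 -0.21920443  0.13225202]
top C 574 0.10715613693741166 ((0.4353165328502655, -0.10888608545064926), 0.03304604813456535) stem [ 0.43472086 -0.1083016   0.16666799]
top A 443 0.09097450523702721 ((0.6397875547409058, 0.11779405176639557), 0.03318357840180397) stem [0.63819071 0.11752822 0.15005423]
scene C 26 0.1060462684890684 ((0.44363871216773987, -0.08576078712940216), 0.01834372989833355) stem 0
scene A 325 0.08984754913533344 ((0.6390804648399353, 0.1150917112827301), 0.03385968133807182) stem [0.64084331 0.11574153 0.14912395]
```

View pics/s1b.png

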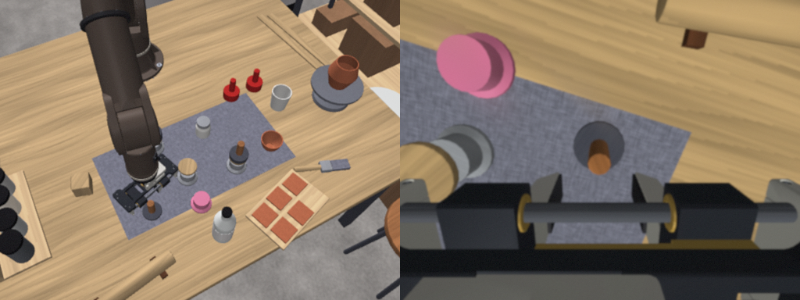

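The middle weight is on its rest: underside about 0.070 m and within 1 mm of centre. In the wrist view the small weight's stem lies between the fingers. I grip it next.

Emit:
step_arm(series=[[[0.055,0,0,-0.035,0],[0.055,0,0,-0.065,0],[0.055,0,0,-0.083,0],[0.055,0,0,-0.083,0],[0.055,0,0,-0.083,0],[0.055,0,0,-0.083,0],[0.015,0,0,-0.083,0],[0.015,0,0,-0.083,0],[0.015,0,0,-0.083,0],[0.015,0,0,-0.083,0],[0.015,0,0,-0.083,0],[0.015,0,0,-0.083,0],[0.015,0,0,-0.083,0],[0.015,0,0,-0.083,0]]], squeeze=25)

```text
clock: 17.65
position: [0.6581, -0.2197, 0.0497]
ee_rot: [-3.103, -0.476, -0.006]
force: [-0.7, -1.6, 4.6]
width: 0.254
```

Emit:
step_arm(series=[[[0.015,0,0,0.015,0],[0.015,0,0,0.045,0],[0.015,0,0,0.08,0],[0.015,-0.004,0.01,0.105,0],[0.015,-0.014,0.037,0.112,0],[0.015,-0.026,0.07,0.112,0],[0.015,-0.038,0.102,0.112,0],[0.015,-0.05,0.134,0.112,0],[0.015,-0.058,0.155,0.11,0],[0.015,-0.06,0.161,0.104,0],[0.015,-0.06,0.161,0.097,0],[0.015,-0.06,0.161,0.091,0],[0.015,-0.06,0.161,0.091,0],[0.015,-0.06,0.161,0.091,0]]])

```text
clock: 18.82
position: [0.5979, -0.0606, 0.1398]
ee_rot: [-3.104, -0.472, -0.004]
force: [0.4, -1.1, -2.7]
width: 0.259
```

```bash
python3 -c "
from look import *; from wall import *
look('b1',.598,-.0583,.1,('scene',))
K,t,Rm=P('scene',eyes);d=np.load('pics/b1_scene.npz')['d'];d0=np.load('pics/scene0.npz')['d']
print('weight',wall(d,K,t,Rm,(.598,-.0583),.0915,.099,.033),'pad',wall(d,K,t,Rm,(.598,-.0583),.071,.078,.032),'pad0',wall(d0,K,t,Rm,(.598,-.0583),.071,.078,.032))
"
```

```text
18.8167 [ 0.5979 -0.0606  0.1398] [ 0.4 -1.1 -2.7] 0.2587836229658495
scene [(0.0, 146), (0.005, 79), (0.01, 84), (0.015, 22), (0.02, 20), (0.025, 19), (0.03, 15), (0.035, 19), (0.04, 46), (0.045, 18), (0.07, 9), (0.075, 38), (0.08, 29), (0.09, 11), (0.095, 122), (0.1, 125), (0.105, 14), (0.115, 6), (0.13, 7), (0.135, 7), (0.14, 11), (0.145, 11), (0.195, 12), (0.2, 23), (0.205, 37), (0.21, 107), (0.215, 116), (0.22, 22), (0.225, 47), (0.23, 107), (0.235, 57), (0.24, 45), (0.245, 27), (0.25, 21)]
 base top: z 0.1001 ((0.5974687933921814, -0.061830487102270126), 0.032843731343746185)
weight (49, array([ 0.5938, -0.0615]), np.float64(0.0019)) pad (28, array([ 0.5955, -0.0584]), np.float64(0.00131)) pad0 (52, array([ 0.5966, -0.0577]), np.float64(0.00206))
```

View pics/b1_scenez.png

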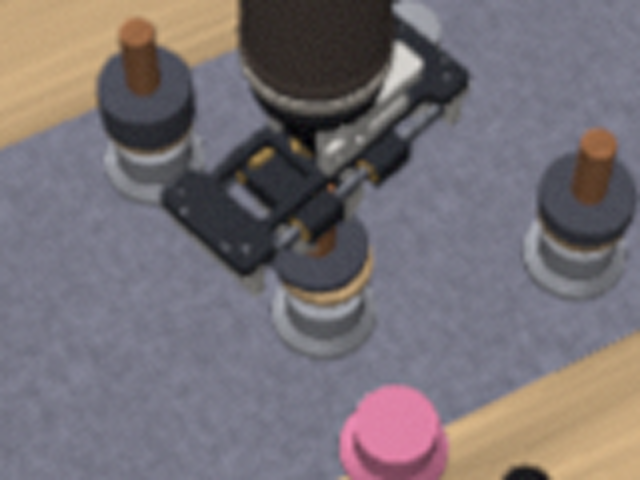

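The pad rim shows on the right side, so the weight is about 3 mm off in y. I correct that and lower.

Emit:
step_arm(series=[[[0.015,0.001,0.003,0.002,0],[0.015,0.001,0.003,0.002,0],[0.015,0.001,0.003,0.002,0],[0.015,0.001,0.003,0.002,0]]])

```text
clock: 19.2
position: [0.5994, -0.0574, 0.1425]
ee_rot: [-3.104, -0.472, -0.006]
force: [0.7, 0.1, -2.2]
width: 0.257
```

```bash
python3 -c "
from look import *; from wall import *
look('b2',.598,-.0583,.1,('scene',))
K,t,Rm=P('scene',eyes);d=np.load('pics/b2_scene.npz')['d']
print('weight',wall(d,K,t,Rm,(.598,-.0583),.0915,.099,.033),'pad',wall(d,K,t,Rm,(.598,-.0583),.071,.078,.032))
"
```

```text
19.2 [ 0.5994 -0.0574  0.1425] [ 0.7  0.1 -2.2] 0.2567478756418313
scene [(0.0, 143), (0.005, 65), (0.01, 90), (0.015, 30), (0.02, 16), (0.025, 15), (0.03, 14), (0.035, 19), (0.04, 43), (0.045, 24), (0.07, 14), (0.075, 40), (0.08, 29), (0.095, 34), (0.1, 184), (0.105, 43), (0.11, 10), (0.12, 7), (0.13, 7), (0.135, 7), (0.14, 9), (0.145, 9), (0.155, 6), (0.19, 8), (0.195, 9), (0.2, 18), (0.205, 27), (0.21, 49), (0.215, 172), (0.22, 42), (0.225, 36), (0.23, 56), (0.235, 119), (0.24, 45), (0.245, 31), (0.25, 22)]
 base top: z 0.1027 ((0.597869873046875, -0.059473078697919846), 0.0335950031876564)
weight (22, array([ 0.5954, -0.058 ]), np.float64(0.00145)) pad (31, array([ 0.5954, -0.0582]), np.float64(0.00094))
```

Now it is centred within 1 mm. I lower, release and rise.

Emit:
step_arm(series=[[[0.015,0,0,-0.007,0],[0.015,0,0,-0.012,0],[0.015,0,0,-0.016,0],[0.015,0,0,-0.0195,0],[0.015,0,0,-0.022,0],[0.015,0,0,-0.022,0],[0.015,0,0,-0.022,0]]])

```text
clock: 19.83
position: [0.5992, -0.0575, 0.1204]
ee_rot: [-3.105, -0.472, -0.005]
force: [-1.6, 0.6, 0.5]
width: 0.254
```

Emit:
step_arm(series=[[[0.05,0,0,0,0],[0.05,0,0,0,0],[0.05,0,0,0,0],[0.05,0,0,0,0],[0.05,0,0,0,0],[0.05,0,0,0.025,0],[0.05,0,0,0.06,0],[0.05,0,0,0.12,0],[0.05,0,0,0.14,0],[0.05,-0.27,-0.4,0.14,0],[0.05,-0.27,-0.4,0.14,0],[0.05,-0.27,-0.4,0.14,0],[0.05,-0.27,-0.4,0.14,0],[0.05,-0.27,-0.4,0.14,0],[0.05,-0.27,-0.4,0.14,0],[0.05,-0.27,-0.4,0.14,0],[0.05,-0.27,-0.4,0.14,0],[0.05,-0.27,-0.4,0.14,0],[0.05,-0.27,-0.4,0.14,0],[0.05,-0.27,-0.4,0.14,0]]])

```text
clock: 21.5
position: [0.3413, -0.4388, 0.2607]
ee_rot: [-3.105, -0.472, -0.006]
force: [0.8, -0.7, -0.4]
width: 0.546
```

```bash
python3 -c "
from look import *
look('f1',.598,-.0583,.08,('top','scene'))
for n in ('top','scene'):
    K,t,Rm=P(n,eyes);d=np.load(f'pics/f1_{n}.npz')['d'];C=cloud(d,K,t,Rm);z=C[...,2]
    for k,c,zt in (('C',(.4345,-.1097),.106),('A',(.6397,.117),.09),('B',(.598,-.0583),.08)):
      q=(np.hypot(C[...,0]-c[0],C[...,1]-c[1])<.045)&(d>0)
      b=C[q&(abs(z-zt)<.006)]; p=C[q&(z>zt+.053)&(z<zt+.07)]
      print(n,k,len(b),np.median(b[:,2]).round(4),cv2.minEnclosingCircle(b[:,:2].astype(np.float32)),'stem',p.mean(0).round(4))
    d0=np.load(f'pics/{n}0.npz')['im'].astype(int);i1=np.load(f'pics/f1_{n}.npz')['im'].astype(int)
a=cv2.resize(cv2.imread('pics/f1_scene.png'),(400,300));b=cv2.resize(cv2.imread('pics/f1_top.png'),(400,300));cv2.imwrite('pics/f1b.png',np.hstack([a,b]))
"
```

```text
21.5 [ 0.3413 -0.4388  0.2607] [ 0.8 -0.7 -0.4] 0.5462055436739955
top [(0.0, 214), (0.005, 53), (0.01, 108), (0.015, 21), (0.02, 8), (0.025, 7), (0.03, 9), (0.07, 7), (0.075, 92), (0.08, 354), (0.085, 10), (0.095, 6), (0.105, 7), (0.115, 10), (0.12, 8), (0.13, 7), (0.135, 21), (0.14, 73)]
 base top: z 0.0811 ((0.5974928736686707, -0.057693880051374435), 0.03302036598324776)
scene [(0.0, 138), (0.005, 79), (0.01, 81), (0.015, 26), (0.02, 14), (0.025, 19), (0.03, 14), (0.035, 23), (0.04, 16), (0.045, 11), (0.06, 10), (0.065, 22), (0.07, 17), (0.075, 138), (0.08, 185), (0.085, 15), (0.09, 6), (0.095, 12), (0.1, 7), (0.105, 7), (0.11, 9), (0.115, 10), (0.12, 8), (0.125, 8), (0.13, 11), (0.135, 33), (0.14, 29)]
 base top: z 0.0803 ((0.5975996851921082, -0.058645620942115784), 0.033356569707393646)
top C 577 0.1073 ((0.4350363314151764, -0.10877420753240585), 0.032853249460458755) stem [ 0.4346 -0.1084  0.1671]
top A 439 0.0911 ((0.6393892765045166, 0.11758285015821457), 0.03300656005740166) stem [0.6387 0.1175 0.1506]
top B 454 0.0811 ((0.5974928736686707, -0.057693880051374435), 0.03302036598324776) stem [ 0.5967 -0.0574  0.141 ]
scene C 307 0.1063 ((0.43481117486953735, -0.11177138984203339), 0.03459838405251503) stem [ 0.4359 -0.1112  0.1655]
scene A 338 0.0901 ((0.6398799419403076, 0.11597359925508499), 0.03383126109838486) stem [0.6399 0.116  0.1486]
scene B 333 0.0803 ((0.5975996851921082, -0.058645620942115784), 0.033356569707393646) stem [ 0.5982 -0.0599  0.1397]
```

View pics/f1b.png

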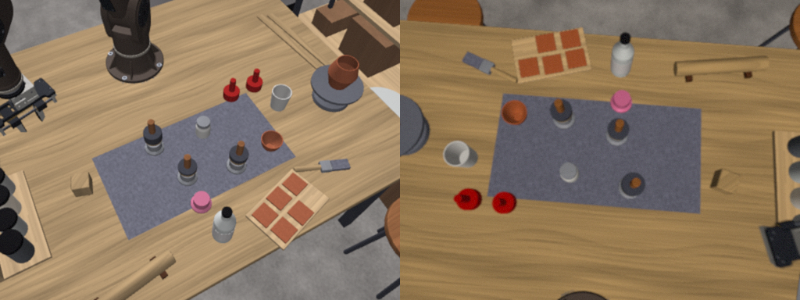

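All three weights stand upright, with undersides at about 0.0705 m and level. I check that the bystanders have not moved, then hand in.

```bash
python3 -c "
from cell import eyes,arm
from h import *
K,t,Rm=P('top',eyes)
for f in ('top0','f1_top'):
    d=np.load(f'pics/{f}.npz')['d'];C=cloud(d,K,t,Rm);z=C[...,2]
    print(f,[ (k,C[(np.hypot(C[...,0]-c[0],C[...,1]-c[1])<.055)&(z>.02)&(d>0)].mean(0).round(4).tolist()) for k,c in dict(block=(.474,-.391),jar=(.464,.078),bowl=(.632,.272),mug=(.484,.407),red=(.355,.266),pink=(.7,-.064)).items()])
arm.sign_off()
"
```

```text
top0 [('block', [0.4686, -0.3872, 0.0559]), ('jar', [0.4573, 0.0766, 0.0721]), ('bowl', [0.6385, 0.2749, 0.0419]), ('mug', [0.485, 0.4116, 0.0607]), ('red', [0.3553, 0.2612, 0.0481]), ('pink', [0.7056, -0.0635, 0.0436])]
f1_top [('block', [0.4686, -0.3871, 0.056]), ('jar', [0.4574, 0.0766, 0.0724]), ('bowl', [0.6385, 0.2749, 0.0419]), ('mug', [0.485, 0.4117, 0.0605]), ('red', [0.3552, 0.2611, 0.048]), ('pink', [0.7054, -0.0634, 0.0436])]
the job is handed in; nothing more can be done
```

All three weights are on their matching rests, upright and level, and the job is handed in at about 21.6 s of the 72 s.

I pressed each pad with the closed fingertips at its centre:

| Rest position (x, y) | Push | Sink | Spring | Weight placed |
|---|---|---|---|---|
| (0.434, -0.110) | about 4.5 N | about 4.8 mm | strong | large |
| (0.598, -0.058) | 4.5 N | about 18.4 mm | weak | small |
| (0.640, 0.117) | 5.0 N | about 9.1 mm | middling | middle |

**Final check:** after letting go and moving the arm away, both cameras put all three undersides at about 0.070–0.071 m, so each pad sank about 10 mm. The top camera puts each weight within about 1 mm of its pad's centre. The jar, bowl, block, mug, the nearer red look-alike and the pink one had moved by no more than about 0.2 mm.

**Disagreements:**
- The two cameras differ by 1–3 mm on absolute positions, the most (3 mm in y) for the large weight.
- While I gripped the middle weight, the tool stopped about 3.6 mm high and read about 7 N upward. It read 4.6 N with the small weight. I did not find the cause, but both weights lifted cleanly with the right load.

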